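# Nutmegs into the open tin with the tongs

### The arm

A 6-joint arm with a two-finger parallel gripper is mounted at the origin on the work surface. World frame = base frame: x ahead of the robot, y to its left, z up, the work surface at z = 0. Lengths are in m, angles in rad, forces in N, time in s.
With the tool pointing down it reaches from about 0.35 to 1 m from the base axis. Payload 7.1 kg.
Tool frame: the origin (TCP) lies at the very end of the fingers, on their centre line; the grasp point (between the pads) lies ctrl.pinch_z behind it (ctrl.pinch_z is the distance from the TCP to the grasp point, in m); z points along the fingers, y is the line along which they close (so a half turn about z gives the same grasp; the last joint's range is limited). The gripper opens to 85 mm and grips with 20 to 120 N. Pads are 22 mm wide; open, the fingers measure 114 mm over their backs; the gripper's body (76 mm by 85 mm) begins 54 mm behind the grasp point. The pads swing forward as they close: fully open they stand 13 mm farther back than shut.
Start: joints at [1.114, 0.423, 1.63, -0, 1.089, -0.019], TCP at [0.265, 0.566, 0.202] pointing down, gripper open.
Joint ranges: [-3, 3], [-0.9, 2.11], [0.09, 2.58], [-1.31, 4.45], [0.11, 2.69], [-2.54, 2.54]. Speed limits (rad/s): [2.39, 2.39, 3.01, 3.14, 3.14, 3.14].

### API

Orientations are given as a unit quaternion [x, y, z, w].
In Python, from workcell import ctrl gives the robot as it stands. The module is installed in compiled form; this text tells all that it offers.
- The arm moves only by the tool play_rows, never from a script. Its argument "plan" is a list of rows, each a list of 6 numbers: the shift along the tool's x, y, z in m, then the turn, a rotation vector about the tool's x, y, z in rad. In form: [[tx, ty, tz, rx, ry, rz], ...]. A call has 1 to 10 rows; each row is the pose to reach, as a shift and turn from the pose commanded when the call began, along the tool's axes at that moment; what a row does not reach only later rows make up. A row lasts 1/12 s, in which the tool goes at most 41.7 mm and 7.16 degrees, less where a joint would pass 70% of its speed; a pose out of reach is approached as far as the arm can. A call with a gripper value outside its range is refused whole. "claw" is the finger opening in m, from 0 to 0.0854, set as the call begins (left out, the last holds). The fingers move at their own pace and stop on an object; "force" is the grip in N (left out, the last holds). Time passes only in rows, so rows that repeat a pose let the fingers close. It gives the time, the measured TCP pose, the force, the opening and the grip force at its end, in the units of the state.
- ctrl.get_obs(): the state, without advancing time (a new reading comes with each control period).
- ctrl.snapshot(name): name is "scene" or "top" or "wrist"; returns a dict with "color" (480x640x3 uint8, red, green, blue), "fov_y" (degrees; the focal length in pixels is half the picture's height over the tangent of half this angle, whatever the lens; pixels are square), "cx", "cy" (the principal point, pixels), "extrinsics" (4x4, takes a point from world to camera coordinates); the wrist camera has in their place "T_tool_cam" (4x4, takes a point from camera to tool coordinates, whose origin is the TCP and whose axes are the flange's). Camera axes: x right, y down, z forward; pixel columns grow to the right and rows downward; lengths in m; the calibration is good to about 2 mm. A picture is of the moment at which its call begins: read the wrist's pose just before it. There is no depth.
- ctrl.job_done(): hands the job in; it is judged then, once.
The state is a dict: "time": time; "qpos": joint angles; "dq": joint speeds; "tau": joint torques, N m; "tcp_pos": TCP position; "tcp_rot": TCP orientation; "contact_force": force on the tool from outside, world axes, zero at the start; "moment": the same for the moment, N m; "finger_gap": finger opening in m; "grip_force": force on a finger pad.
Only numpy, scipy, OpenCV 4.12 (cv2) and the standard library are available. Lean on these libraries where they do the work, as an engineer would, in place of code of your own. Each camera call takes 0.05 s, during which the arm holds its last target. There are 200 camera calls.

### The job

Take the small sprung tongs from their wooden block and use them to pick the two nutmegs off the yellow plate, one at a time, and lower both into the open tin on the magnetic strip: the gripper itself must not touch a nutmeg, and none may be dropped in from above the tin. Then stand the tongs upright in the slot of their block again, leaving the cinnamon sticks, the pickle jar and the lemon squeezer where they lie.

Things in the scene. Friction and masses are not known exactly. Their poses are not given: they have to be found in the camera images.
- tongs: sprung steel tongs, 60 g, 120 mm tall, upright in the block's slot, tips down. Two arms 14 mm wide (along x), hinged 16 mm apart at z = 115 mm, splay along y. Origin: midway between the tips, at tip level; z up to the bow (top z = 120 mm). Free, the tips are 43 mm apart inside, 49 mm over the outsides; the last 18 mm of each arm is a flat jaw pad
- tongs_grip (a point): on the tongs' axis 77 mm above the tips, midway between two black thumb pads (22 mm wide, 24 mm tall, outside each arm): squeeze here along the tongs' y. Width over the pads about 40 mm free (at their lower edges), 31 mm when holding a nutmeg. Each pad starts to close at about 3 N, 7 N closes to a nutmeg's width; tips move 2.3 times as far as the pads. 43 mm of tongs stand above this point
- tongs_tips (a point): same point as the tongs' origin: midway between the tips, at tip level
- tongs_left (a joint): closing angle of the arm on the tongs' +y side: 0 sprung open, about 0.10 with the jaws on a nutmeg, 0.16 at most
- tongs_right (a joint): closing angle of the arm on the tongs' -y side, same values
- block: fixed wooden block 48 x 96 x 46 mm with a slot in its top, 24 mm (x) by 72 mm (y), its floor 8 mm above the worktop: the tongs stand in it with their y along the block's y (either way round). Origin: centre of its underside
- plate: fixed round yellow melamine plate, 200 mm across, 18 mm high, with a flat floor 148 mm across, 6 mm above the worktop. Origin: centre of its underside
- nutmeg_a: one of two alike whole nutmegs, brown, egg-shaped, 22 mm across and 26 mm tall, about 12 g, standing on its flattened end on the plate. Origin: its middle, 13 mm above the plate's floor; z along its length
- nutmeg_b: the other nutmeg, same size
- stick_a: cinnamon stick (double quill) lying on the plate, 70 mm long (x), 16 mm wide (y), 8.5 mm high. Origin: centre of its underside. To be left alone
- stick_b: the other cinnamon stick, same size; the nutmegs stand between the two sticks. To be left alone
- tin_open: the one tin without a lid: round steel, 82 mm across, 42 mm high, wall 3 to 4 mm, inside about 74 mm across, inner floor 3 mm above its origin. Held fast by the magnetic strip. Origin: centre of its underside (6 mm above the worktop)
- tin_shut_a: tin with its windowed lid on, 85 mm across, 48 mm high, fixed. Origin: centre of its underside. The three tins stand in a row, 87 mm from centre to centre, in any order
- tin_shut_b: another lidded tin, same size, fixed
- strip: fixed steel magnetic strip lying flat, 50 x 290 x 6 mm (long along its y), under the tins. Origin: centre of its underside
- jar: brown ceramic pickle jar with its lid on, 76 mm across, 126 mm tall, 0.7 kg, standing between plate and tins. Origin: centre of its underside. To be left alone
- squeezer: steel hinged lemon squeezer, 204 x 68 x 65 mm, lying beside the plate with its handles towards -x of its frame (they reach 155 mm from the origin, the hinge end 50 mm). Origin: centre of the cup's underside. To be left alone
Not all that is in view belongs to the job. There is more than one size of the block; the one meant has the size given above.

How it is judged:
On the way, in this order (a step that is already met when the one before it is completed fails the run):
1. one nutmeg is lifted off the plate in the tongs (((contact force between tongs and nutmeg_a above 0.3 N and height (world z) of nutmeg_a above 0.055 m) or (contact force between tongs and nutmeg_b above 0.3 N and height (world z) of nutmeg_b above 0.055 m))), for 0.2 s.
2. that nutmeg is in the open tin and let go ((((horizontal distance between nutmeg_a and tin_open below 0.034 m and z of nutmeg_a in the frame of tin_open between 0.003 and 0.04 m) and contact force between tongs and nutmeg_a below 0.05 N) or ((horizontal distance between nutmeg_b and tin_open below 0.034 m and z of nutmeg_b in the frame of tin_open between 0.003 and 0.04 m) and contact force between tongs and nutmeg_b below 0.05 N))), for 0.2 s.
3. the other nutmeg is lifted in the tongs while the first stays in the tin ((((horizontal distance between nutmeg_a and tin_open below 0.034 m and z of nutmeg_a in the frame of tin_open between 0.003 and 0.04 m) and (contact force between tongs and nutmeg_b above 0.3 N and height (world z) of nutmeg_b above 0.055 m)) or ((horizontal distance between nutmeg_b and tin_open below 0.034 m and z of nutmeg_b in the frame of tin_open between 0.003 and 0.04 m) and (contact force between tongs and nutmeg_a above 0.3 N and height (world z) of nutmeg_a above 0.055 m)))), for 0.2 s.
4. both nutmegs are in the open tin and let go (horizontal distance between each of nutmeg_a, nutmeg_b and tin_open below 0.034 m and z of nutmeg_a in the frame of tin_open between 0.003 and 0.04 m and z of nutmeg_b in the frame of tin_open between 0.003 and 0.04 m and contact force between tongs and nutmeg_a below 0.05 N and contact force between tongs and nutmeg_b below 0.05 N), for 0.2 s.
At the end, for the whole second after the job is handed in: Both nutmegs rest inside the open tin (centres within 34 mm of its axis, below the rim); the tongs rest in the block's slot (tips within 18 mm of its middle, within 8 mm of its floor, lean under 17 degrees); sticks, jar and squeezer are within 20 mm of their starts (horizontal distance between each of nutmeg_a, nutmeg_b and tin_open below 0.034 m and z of nutmeg_a in the frame of tin_open between 0.003 and 0.04 m and z of nutmeg_b in the frame of tin_open between 0.003 and 0.04 m and linear speed of each of nutmeg_a, nutmeg_b, tongs below 0.03 m/s and horizontal distance between tongs_tips and block below 0.018 m and z of tongs_tips in the frame of block between 0.003 and 0.016 m and angle between tongs's own z axis and vertical below 0.3 rad and distance of each of stick_a, stick_b, jar, squeezer from where it was at the start of the episode below 0.02 m); the robot touches nothing.
It fails at once if the gripper's fingers touch a nutmeg (contact force between the fingers and nutmeg_a above 0.2 N or contact force between the fingers and nutmeg_b above 0.2 N).
It fails at once if a nutmeg falls freely above the tin's rim (its centre more than 75 mm above the worktop with nothing touching it) ((height (world z) of nutmeg_a above 0.075 m and contact force between nutmeg_a and anything else below 0.005 N) or (height (world z) of nutmeg_b above 0.075 m and contact force between nutmeg_b and anything else below 0.005 N)).
It fails at once if a cinnamon stick, the pickle jar or the lemon squeezer is shifted by more than 20 mm (distance of any of stick_a, stick_b, jar, squeezer from where it was at the start of the episode above 0.02 m).
It also fails if it takes over 72 s, if anything falls off the work surface, if the arm or the gripper's body presses on something with over 40 N, if the wrist force passes 120 N, or if a joint passes its speed limit or range.

## Working session

There is one attempt and no reset: what is moved stays moved. The work goes in short steps, Python scripts to look and compute and a tool call to move; the robot and the scene stay as the last step left them, time stands still between calls to the robot, and variables do not carry over. Pictures are saved under pics/ and viewed, at most 12 in all, crops included, and the job is handed in when it is done.

Besides the shell and the picture viewer there is one more tool, called after ">>>" by a JSON object that holds its "api" and its "payload". play_rows: Moves the arm, as the interface text tells. Its arguments: {"type":"object","properties":{"plan":{"type":"array","items":{"type":"array","items":{"type":"number"}}},"claw":{"type":"number"},"force":{"type":"number"}},"required":["plan"]}

```bash
mkdir -p pics; cat > h.py <<'E'
import numpy as np, cv2
from workcell import ctrl
from scipy.spatial.transform import Rotation as R
def snap(n,f):
    o=ctrl.get_obs(); s=ctrl.snapshot(n); cv2.imwrite('pics/'+f+'.png',s['color'][:,:,::-1])
    foc=240/np.tan(np.radians(s['fov_y'])/2)
    K=np.array([[foc,0,s['cx']],[0,foc,s['cy']],[0,0,1]])
    if 'extrinsics' in s: E=np.array(s['extrinsics'])
    else:
        T=np.eye(4);T[:3,:3]=R.from_quat(o['tcp_rot']).as_matrix();T[:3,3]=o['tcp_pos']
        E=np.linalg.inv(T@np.array(s['T_tool_cam']))
    np.savez('pics/'+f,K=K,E=E); return s['color'],K,E
def ld(f):
    d=np.load('pics/'+f+'.npz'); return cv2.imread('pics/'+f+'.png')[:,:,::-1],d['K'],d['E']
def ray(K,E,uv,z):
    C=np.linalg.inv(E); d=C[:3,:3]@np.linalg.inv(K)@[uv[0],uv[1],1.]; c=C[:3,3]
    return c+d*(z-c[2])/d[2]
def proj(K,E,p):
    q=K@(E[:3,:3]@np.asarray(p)+E[:3,3]); return q[:2]/q[2]
E
python3 - <<'E'
from h import *
o=ctrl.get_obs(); print(o, ctrl.pinch_z)
for n in('scene','top','wrist'):
    c,K,E=snap(n,n+'0'); print(n,K[0,0],K[0,2],K[1,2],np.linalg.inv(E).round(3).tolist())
E
```

```text
{'time': 0.0, 'qpos': array([ 1.11401165e+00,  4.23811584e-01,  1.63067806e+00,  1.00294628e-05,
        1.08860675e+00, -1.89849883e-02]), 'dq': array([ 0.00030072,  0.00245768, -0.00051787, -0.00231026,  0.00218002,
       -0.00108997]), 'tau': array([ 1.17956384e-03, -5.57371473e+01, -2.81749070e+01,  4.04045761e-05,
        7.21264383e-03, -4.87312752e-05]), 'tcp_pos': array([0.26467575, 0.56554712, 0.20126868]), 'tcp_rot': array([ 2.17158063e-01,  9.76136164e-01, -7.29647317e-04, -1.81491884e-04]), 'contact_force': array([-0.43286657,  0.31147534, -0.38792824]), 'moment': array([-0.00400382, -0.02364568,  0.01904288]), 'grip_force': 0.0, 'finger_gap': 0.0853487119594398} 0.0187
scene 617.0249317667971 324.98009697346413 246.8780379700684 [[-0.365, 0.732, -0.575, 1.187], [0.931, 0.279, -0.237, 0.358], [-0.013, -0.622, -0.783, 1.033], [0.0, 0.0, 0.0, 1.0]]
top 462.5178676855207 327.0770317439636 236.51689957401683 [[0.001, -0.999, 0.047, 0.437], [-1.0, -0.001, -0.012, 0.098], [0.012, -0.047, -0.999, 0.995], [0.0, 0.0, 0.0, 1.0]]
wrist 346.79996418667173 318.07481390123445 241.54677872816538 [[0.424, 0.857, 0.294, 0.188], [0.906, -0.401, -0.138, 0.601], [-0.001, 0.325, -0.946, 0.372], [0.0, 0.0, 0.0, 1.0]]
```

View pics/top0.png

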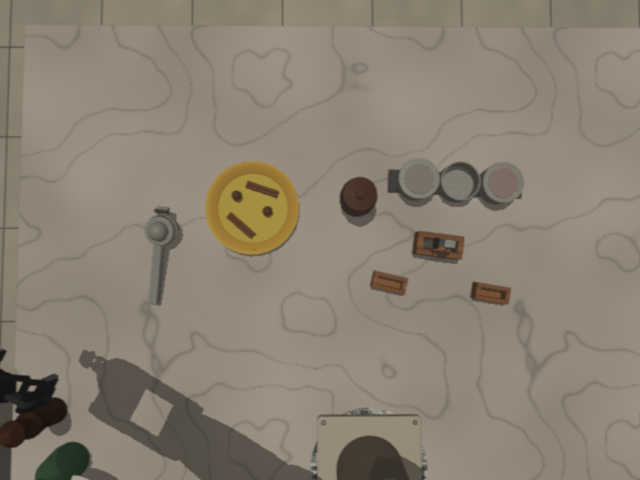

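View pics/scene0.png

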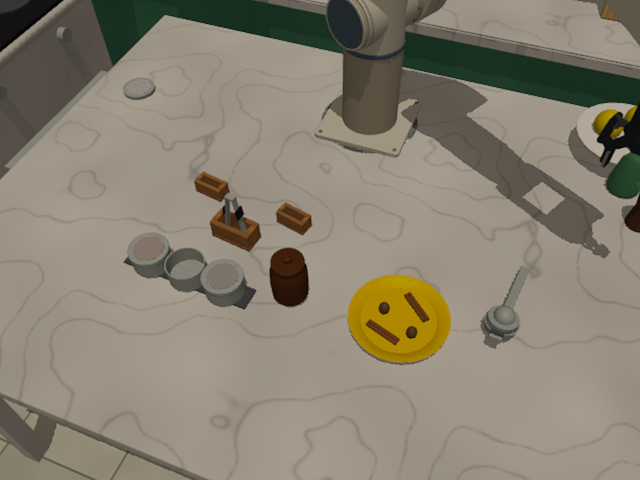

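The top view shows three wooden blocks: (439,246) with the tongs in it, the largest; (389,282) and (491,293), smaller and empty. The first should be the 48x96 one. The open tin is the middle one at (460,182). The nutmegs are at (237,196) and (267,212), with the sticks at (262,189) and (241,225). I'll measure these and check with a crop.

```bash
python3 - <<'E'
from h import *
c,K,E=ld('top0')
hsv=cv2.cvtColor(c,cv2.COLOR_RGB2HSV)
# wood blocks + brown things
m=cv2.inRange(hsv,(3,110,50),(16,255,220)); 
def comps(m,mina,roi,z,name):
    mm=np.zeros_like(m);x0,y0,x1,y1=roi;mm[y0:y1,x0:x1]=m[y0:y1,x0:x1]
    for k in cv2.findContours(mm,cv2.RETR_EXTERNAL,cv2.CHAIN_APPROX_NONE)[0]:
        if cv2.contourArea(k)<mina: continue
        P=np.array([ray(K,E,p[0],z)[:2] for p in k],np.float32)
        r=cv2.minAreaRect(P); print(name,k.reshape(-1,2).mean(0).round(),np.round(r[0],4),np.round(r[1],3),round(r[2],1), 'corners',cv2.boxPoints(r).round(3).tolist())
comps(m,100,(360,220,530,310),.046,'block')
y=cv2.inRange(hsv,(18,120,80),(32,255,255)); comps(y,500,(180,140,320,270),.018,'plate')
d=cv2.inRange(hsv,(0,60,0),(255,255,125))
d=cv2.bitwise_and(d,cv2.bitwise_not(y)); comps(d,15,(222,175,285,242),.015,'nut/stick')
print('tin', ray(K,E,(460,182),.048))
a=cv2.resize(c[150:310,350:530],None,fx=4,fy=4,interpolation=cv2.INTER_CUBIC)[:600]
cv2.imwrite('pics/crop1.png',a[:,:,::-1])
E
```

```text
block [490. 293.] [ 0.366  -0.2484] [0.076 0.033] 80.3 corners [[0.34299999475479126, -0.28299999237060547], [0.37599998712539673, -0.289000004529953], [0.3889999985694885, -0.21400000154972076], [0.35600000619888306, -0.20800000429153442]]
block [389. 282.] [ 0.3874 -0.0395] [0.069 0.032] 77.1 corners [[0.36399999260902405, -0.07000000029802322], [0.39500001072883606, -0.07699999958276749], [0.41100001335144043, -0.008999999612569809], [0.3790000081062317, -0.0020000000949949026]]
block [439. 245.] [ 0.4642 -0.1432] [0.097 0.046] 82.9 corners [[0.4359999895095825, -0.18799999356269836], [0.48100000619888306, -0.1940000057220459], [0.49300000071525574, -0.09799999743700027], [0.4480000138282776, -0.09200000017881393]]
plate [252. 207.] [0.545  0.2462] [0.195 0.196] 45.3 corners [[0.40700000524520874, 0.2460000067949295], [0.5460000038146973, 0.1080000028014183], [0.6830000281333923, 0.24699999392032623], [0.5440000295639038, 0.38499999046325684]]
nut/stick [240. 225.] [0.5067 0.2704] [0.068 0.013] 49.0 corners [[0.47999998927116394, 0.24899999797344208], [0.48899999260902405, 0.2409999966621399], [0.5339999794960022, 0.2919999957084656], [0.5239999890327454, 0.30000001192092896]]
nut/stick [267. 211.] [0.5369 0.2134] [0.017 0.015] 0.4 corners [[0.527999997138977, 0.22100000083446503], [0.527999997138977, 0.20600000023841858], [0.5460000038146973, 0.20600000023841858], [0.5450000166893005, 0.22100000083446503]]
nut/stick [237. 195.] [0.5699 0.2794] [0.019 0.015] 0.5 corners [[0.5600000023841858, 0.28700000047683716], [0.5600000023841858, 0.2720000147819519], [0.5799999833106995, 0.2720000147819519], [0.5789999961853027, 0.28700000047683716]]
nut/stick [262. 189.] [0.5841 0.226 ] [0.067 0.014] 71.6 corners [[0.5669999718666077, 0.19599999487400055], [0.5799999833106995, 0.19200000166893005], [0.6010000109672546, 0.25600001215934753], [0.5879999995231628, 0.25999999046325684]]
tin [ 0.59444443 -0.18761191  0.048     ]
```

View pics/crop1.png

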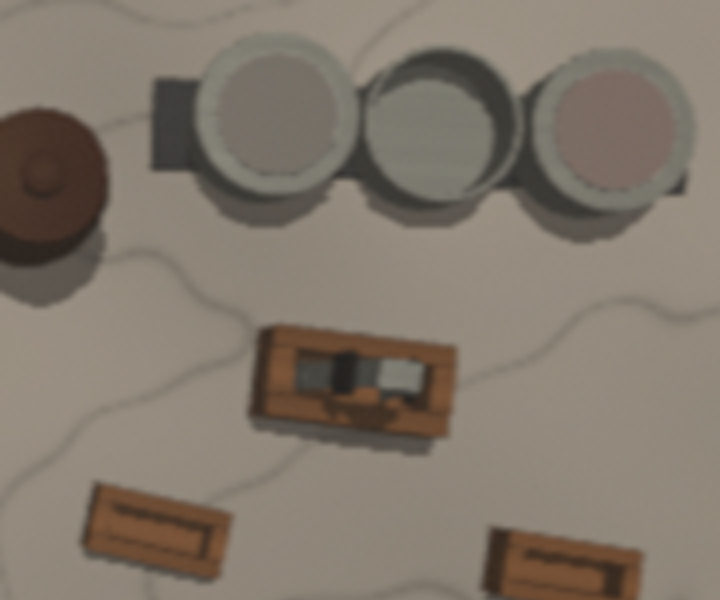

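The crop confirms that the big block (fitted 97x46 mm, with the tongs in it) is the one, and that the middle tin is open. I'm moving above the tongs.

>>> {"api": "play_rows", "payload": {"plan": [[-0.024,-0.028,0,0,0,-0.01],[-0.05,-0.058,0,0,0,-0.03],[-0.076,-0.088,0,0,0,-0.06],[-0.102,-0.118,0,0,0,-0.09],[-0.128,-0.148,0,0,0,-0.12],[-0.154,-0.178,0,0,0,-0.15],[-0.18,-0.208,0,0,0,-0.18],[-0.205,-0.238,0,0,0,-0.21],[-0.23,-0.267,0,0,0,-0.24],[-0.25,-0.29,0,0,0,-0.26]], "claw": 0.065}}

```text
time: 0.98
tcp_pos: [0.3683, 0.195, 0.202]
tcp_rot: [0.088, 0.996, -0.0, -0.0]
contact_force: [-0.7, -0.5, 0.1]
finger_gap: 0.065
grip_force: 0.0
```

```bash
python3 - <<'E'
from h import *
o=ctrl.get_obs(); Rm=R.from_quat(o['tcp_rot']).as_matrix(); print(o['time'],o['tcp_pos'],Rm.round(3).tolist())
print(Rm.T@(np.array([.464,-.143,.2])-o['tcp_pos']), 'yaw', np.degrees(np.arctan2(-Rm[0,1],Rm[1,1])))
c,K,E=ld('top0'); print(ray(K,E,(450,243.75),.128), ray(K,E,(460.5,181.3),.048))
E
```

```text
0.9833 [0.36825482 0.19502465 0.20197573] [[-0.984, 0.176, -0.0], [0.176, 0.984, -0.0], [0.0, -0.0, -1.0]]
[-0.15362952 -0.31595136  0.00210112] yaw -10.11626141457344
[ 0.46419576 -0.14309637  0.128     ] [ 0.5959042  -0.18866815  0.048     ]
```

>>> {"api": "play_rows", "payload": {"plan": [[-0.018,-0.035,0,0,0,-0.01],[-0.035,-0.07,0,0,0,-0.02],[-0.052,-0.105,0,0,0,-0.03],[-0.07,-0.14,0,0,0,-0.04],[-0.087,-0.175,0,0,0,-0.053],[-0.104,-0.21,0,0,0,-0.053],[-0.12,-0.245,0,0,0,-0.053],[-0.137,-0.28,0,0,0,-0.053],[-0.154,-0.312,0,0,0,-0.053],[-0.154,-0.316,0,0,0,-0.053]]}}

```text
time: 1.82
tcp_pos: [0.4663, -0.1457, 0.2024]
tcp_rot: [0.064, 0.998, -0.001, 0.001]
contact_force: [-0.4, 0.1, 0.6]
finger_gap: 0.0649
grip_force: 0.0
```

```bash
python3 - <<'E'
from h import *
c,K,E=snap('wrist','w1'); o=ctrl.get_obs(); print(o['tcp_pos'],o['tcp_rot'])
for p in ([.464,-.143,.128],[.464,-.143,.046],[.464,-.143,.008]): print(proj(K,E,p))
E
```

```text
[ 0.46477788 -0.14396318  0.20192986] [ 6.42572545e-02  9.97933279e-01 -3.25501467e-04  2.66010925e-04]
[322.00788403 238.81395229]
[321.17172917 211.68086753]
[320.90239014 202.94086134]
```

View pics/w1.png

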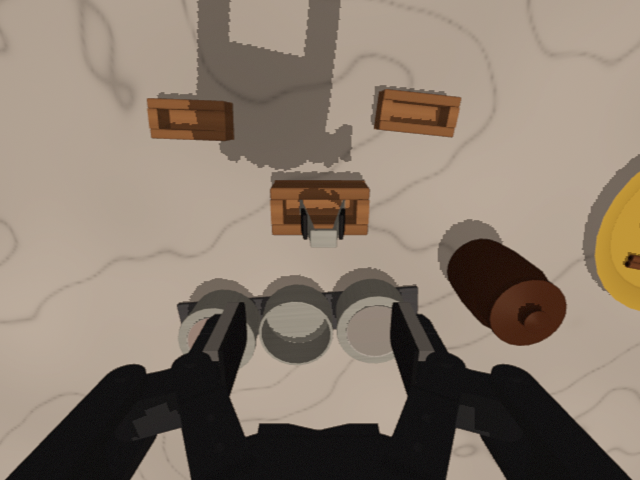

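The bow is at (323,239) against (322,239) predicted, and the block is parallel to the image. The open tin's rim is around (296,333). I'm descending straight down and gripping.

>>> {"api": "play_rows", "payload": {"plan": [[0.001,0.001,0.012,0,0,0],[0.001,0.001,0.03,0,0,0],[0.001,0.001,0.05,0,0,0],[0.001,0.001,0.07,0,0,0],[0.001,0.001,0.09,0,0,0],[0.001,0.001,0.108,0,0,0],[0.001,0.001,0.123,0,0,0],[0.001,0.001,0.133,0,0,0],[0.001,0.001,0.138,0,0,0],[0.001,0.001,0.138,0,0,0]]}}

```text
time: 2.7
tcp_pos: [0.4625, -0.1389, 0.0632]
tcp_rot: [0.062, 0.998, 0.0, -0.001]
contact_force: [-0.1, -0.1, -0.1]
finger_gap: 0.0652
grip_force: 0.0
```

>>> {"api": "play_rows", "payload": {"plan": [[0,0,0,0,0,0],[0,0,0,0,0,0],[0,0,0,0,0,0],[0,0,0,0,0,0],[0,0,0,0,0,0],[0,0,0,0,0,0]], "claw": 0.037, "force": 20}}

```text
time: 3.2
tcp_pos: [0.4634, -0.1399, 0.0644]
tcp_rot: [0.062, 0.998, -0.0, 0.0]
contact_force: [-0.1, 0.5, 0.4]
finger_gap: 0.0369
grip_force: 0.1
```

```bash
python3 - <<'E'
from h import *
print(ctrl.get_obs())
c,K,E=snap('scene','s1'); cv2.imwrite('pics/s1c.png',cv2.resize(c[100:300,130:350],None,fx=3,fy=3)[:,:,::-1])
c,K,E=ld('w1')
for uv in((260,333),(331,333),(295.5,303),(295.5,363)): print(ray(K,E,uv,.048))
E
```

```text
{'time': 3.2, 'qpos': array([-3.17672670e-01,  4.41786845e-01,  2.02377919e+00, -6.17685072e-05,
        6.75274434e-01, -1.76351845e+00]), 'dq': array([-0.00039768,  0.00460799, -0.00121922, -0.00077562,  0.00049551,
        0.00071342]), 'tau': array([ 1.38496715e-01, -4.59983897e+01, -1.73341620e+01,  4.86652809e-02,
        1.77544897e-02, -3.57433546e-04]), 'tcp_pos': array([ 0.46344961, -0.13987281,  0.06439122]), 'tcp_rot': array([ 6.24105824e-02,  9.98050488e-01, -1.13629323e-04,  3.59037327e-04]), 'contact_force': array([-0.10839424,  0.54392463,  0.39903096]), 'moment': array([-0.00819438,  0.00438603,  0.01021917]), 'grip_force': 0.14499873635941185, 'finger_gap': 0.03692229972456108}
[ 0.59004395 -0.22612873  0.048     ]
[ 0.59987705 -0.14926093  0.048     ]
[ 0.55843206 -0.18220235  0.048     ]
[ 0.63398753 -0.19355491  0.048     ]
```

View pics/s1c.png

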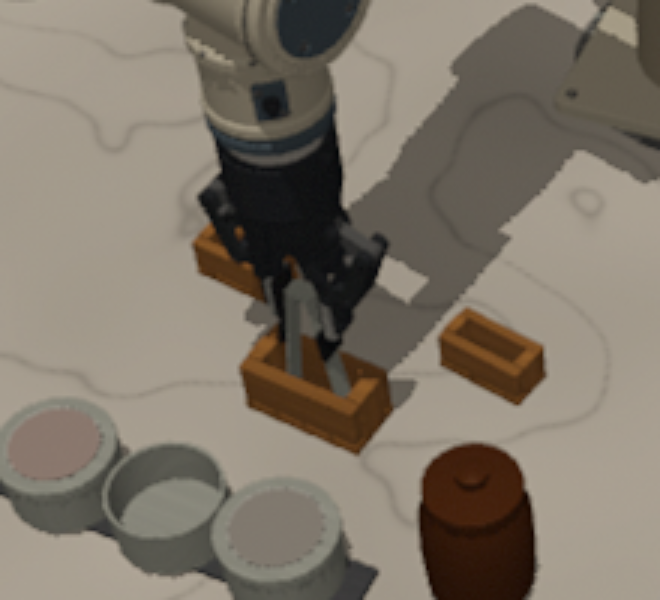

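The fingers straddle the thumb pads and the tongs are still in the slot, but contact is barely there. I'm tightening slightly.

>>> {"api": "play_rows", "payload": {"plan": [[0,-0.002,0,0,0,0],[0,-0.002,0,0,0,0],[0,-0.002,0,0,0,0],[0,-0.002,0,0,0,0],[0,-0.002,0,0,0,0]], "claw": 0.034}}

```text
time: 3.67
tcp_pos: [0.463, -0.1417, 0.0641]
tcp_rot: [0.062, 0.998, -0.0, 0.0]
contact_force: [-1.1, -0.3, 0.9]
finger_gap: 0.034
grip_force: 3.0
```

>>> {"api": "play_rows", "payload": {"plan": [[0,0,0,0,0,0],[0,0,0,0,0,0],[0,0,-0.005,0,0,0],[0,0,-0.015,0,0,0],[0,0,-0.035,0,0,0],[0,0,-0.06,0,0,0],[0,0,-0.09,0,0,0],[0,0,-0.12,0,0,0],[0,0,-0.14,0,0,0],[0,0,-0.145,0,0,0]], "claw": 0.033}}

```text
time: 4.5
tcp_pos: [0.465, -0.1425, 0.2133]
tcp_rot: [0.062, 0.998, -0.001, 0.003]
contact_force: [0.7, 0.2, 0.5]
finger_gap: 0.0332
grip_force: 5.8
```

```bash
python3 - <<'E'
from h import *
o=ctrl.get_obs(); print(o['tcp_pos'],o['tcp_rot'],o['contact_force'],o['grip_force'],o['finger_gap'])
c,K,E=snap('wrist','w2'); s,K2,E2=snap('scene','s2')
a=np.vstack([c[150:300,170:470],cv2.resize(s[80:230,130:430],None,fx=1,fy=1)])
cv2.imwrite('pics/m2.png',cv2.resize(a,None,fx=2,fy=2)[:,:,::-1])
Rm=R.from_quat(o['tcp_rot']).as_matrix()
print(Rm.T@(np.array([.5369,.2134,.209])-o['tcp_pos']))
E
```

```text
[ 0.4649704  -0.14246682  0.21334121] [ 6.23153373e-02  9.98050626e-01 -9.80547678e-04  3.28422154e-03] [0.67581142 0.15758555 0.53309041] 5.839988420220834 0.03319725908457043
[-0.02707725  0.36205668  0.00396167]
```

View pics/m2.png

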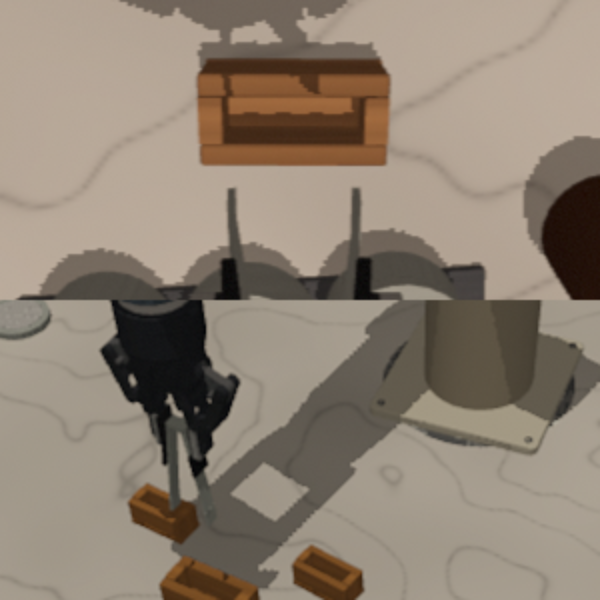

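The tongs hang upright and open: the jaw tips are at wrist pixels (286,244) and (348,244). I'm moving over nutmeg 1.

>>> {"api": "play_rows", "payload": {"plan": [[-0.002,0.015,0,0,0,0],[-0.004,0.04,0,0,0,0],[-0.007,0.07,0,0,0,0],[-0.01,0.1,0,0,0,0],[-0.012,0.13,0,0,0,0],[-0.014,0.16,0,0,0,0],[-0.016,0.19,0,0,0,0],[-0.018,0.22,0,0,0,0],[-0.02,0.25,0,0,0,0],[-0.022,0.275,0,0,0,0]]}}

```text
time: 5.43
tcp_pos: [0.5179, 0.1301, 0.207]
tcp_rot: [0.062, 0.998, -0.0, -0.002]
contact_force: [0.3, 0.7, -0.3]
finger_gap: 0.0329
grip_force: 5.8
```

>>> {"api": "play_rows", "payload": {"plan": [[-0.002,0.02,0,0,0,0],[-0.003,0.04,0,0,0,0],[-0.004,0.06,0,0,0,0],[-0.005,0.075,0.01,0,0,0],[-0.005,0.083,0.03,0,0,0],[-0.005,0.086,0.05,0,0,0],[-0.005,0.086,0.06,0,0,0],[-0.005,0.086,0.06,0,0,0],[-0.005,0.086,0.06,0,0,0]]}}

```text
time: 6.18
tcp_pos: [0.5338, 0.2125, 0.1477]
tcp_rot: [0.062, 0.998, -0.001, -0.001]
contact_force: [-0.7, 0.1, -0.2]
finger_gap: 0.033
grip_force: 5.8
```

```bash
python3 - <<'E'
from h import *
o=ctrl.get_obs(); t=np.array(o['tcp_pos']);print(o['time'],t,o['tcp_rot'],o['grip_force'],o['finger_gap'])
c,K,E=snap('wrist','w3'); c2,K2,E2=ld('w2')
Rm=R.from_quat(o['tcp_rot']).as_matrix()
print('tip px pred',proj(K,E,t+Rm@[0,0,.056]),proj(K,E,t+Rm@[0,.0155,.056]), proj(K,E,t+Rm@[0,-.0155,.056]))
hsv=cv2.cvtColor(c,cv2.COLOR_RGB2HSV); y=cv2.inRange(hsv,(18,120,60),(32,255,255))
d=cv2.bitwise_and(cv2.inRange(hsv,(0,60,0),(17,255,130)),cv2.bitwise_not(y))
for k in cv2.findContours(d,cv2.RETR_EXTERNAL,cv2.CHAIN_APPROX_NONE)[0]:
    if cv2.contourArea(k)>60:
        P=np.array([ray(K,E,p[0],.019)[:2] for p in k],np.float32); r=cv2.minAreaRect(P)
        print(k.reshape(-1,2).mean(0).round(),np.round(r[0],4),np.round(r[1],3),Rm.T@np.r_[np.array(r[0])-t[:2],0])
E
```

```text
6.1833 [0.53384891 0.21245612 0.14771692] [ 6.24861805e-02  9.98044740e-01 -6.54499390e-04 -1.32134982e-03] 5.841714287807918 0.03302094849469823
tip px pred [318.66936257 251.02592383] [340.87993493 251.02578027] [296.45619696 251.02606741]
[362. 272.] [0.5875 0.2463] [0.026 0.017] [-0.04897786  0.04028398 -0.00018446]
[325. 266.] [0.5758 0.213 ] [0.039 0.016] [-0.04156227  0.00581475 -0.00011478]
[395. 251.] [0.5693 0.2788] [0.024 0.019] [-0.0269223   0.07029631 -0.00017225]
[ 89. 299.] [ 0.587  -0.0181] [0.093 0.185] [-8.15210534e-02 -2.22092683e-01  1.18479324e-04]
[321. 225.] [0.5362 0.2143] [0.021 0.021] [-2.11289970e-03  2.08764457e-03 -8.47217357e-06]
[380. 183.] [0.5053 0.2698] [0.069 0.015] [3.54782181e-02 5.33794073e-02 1.21214706e-05]
[19. 88.] [ 0.394  -0.0099] [0.035 0.037] [ 0.11098157 -0.23806961  0.00063398]
```

View pics/w3.png

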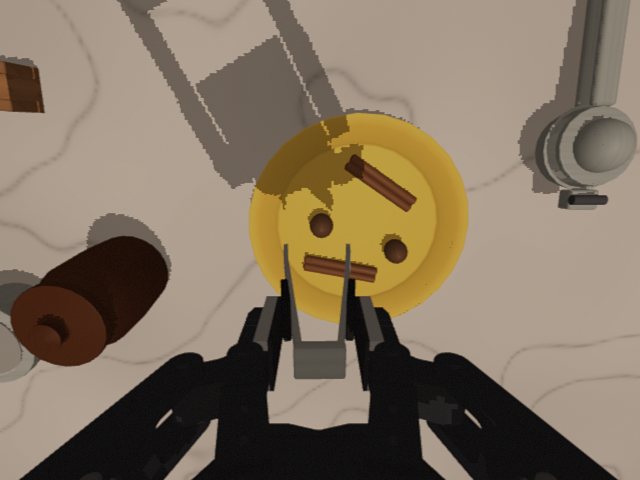

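The view shows the jaw tips at (286,244) and (348,244), nutmeg 1 at (321,225), nutmeg 2 at (395,251), and both sticks clear of the tips' path. I'm checking the tongs' lean before descending.

```bash
python3 - <<'E'
from h import *
c,K,E=ld('w3'); t=np.array([0.53384891,0.21245612,0.14771692]); Rm=R.from_quat([6.24861805e-02,9.98044740e-01,-6.5e-04,-1.32e-03]).as_matrix()
for z in(.056,-.064):
  for x in(-.007,0,.007): print(z,x,proj(K,E,t+Rm@[x,0,z]).round(1))
print(proj(K,E,t+Rm@[0,0,.065]))
# edges of bow / tips along columns
g=cv2.cvtColor(c,cv2.COLOR_RGB2GRAY).astype(int)
print(g[335:385,318].tolist()); print('tipL',g[236:262,284:290].tolist()); print(g[252,275:365].tolist())
E
```

```text
0.056 -0.007 [318.7 260.3]
0.056 0 [318.7 251. ]
0.056 0.007 [318.7 241.5]
-0.064 -0.007 [319.4 380.1]
-0.064 0 [319.5 364.7]
-0.064 0.007 [319.5 348.8]
[318.63932141 246.65113964]
[161, 160, 159, 160, 161, 160, 88, 63, 65, 66, 68, 68, 69, 74, 79, 81, 81, 83, 83, 82, 83, 83, 85, 82, 82, 82, 81, 79, 79, 82, 81, 82, 81, 81, 82, 82, 82, 81, 81, 81, 81, 79, 77, 83, 138, 158, 159, 158, 158, 155]
tipL [[153, 153, 153, 154, 153, 152], [153, 153, 153, 154, 153, 153], [153, 153, 153, 154, 153, 154], [153, 154, 153, 153, 153, 154], [153, 154, 152, 153, 152, 154], [153, 155, 153, 154, 154, 153], [154, 154, 153, 153, 153, 153], [152, 147, 137, 136, 145, 153], [100, 84, 82, 100, 136, 154], [76, 63, 67, 95, 133, 153], [75, 63, 68, 95, 135, 153], [74, 65, 67, 96, 135, 154], [75, 64, 68, 94, 134, 153], [73, 66, 66, 84, 129, 153], [70, 65, 67, 83, 127, 153], [69, 65, 67, 82, 128, 153], [71, 67, 68, 83, 129, 153], [71, 66, 67, 85, 129, 153], [71, 66, 66, 84, 128, 154], [72, 66, 66, 82, 127, 153], [73, 66, 67, 81, 127, 153], [73, 66, 64, 74, 122, 154], [73, 66, 66, 72, 122, 154], [74, 65, 67, 73, 122, 152], [75, 66, 66, 69, 109, 143], [77, 65, 66, 68, 94, 133]]
[139, 138, 139, 138, 137, 136, 134, 126, 102, 71, 67, 68, 83, 129, 153, 154, 153, 152, 153, 153, 154, 153, 153, 153, 153, 153, 153, 153, 154, 136, 104, 100, 103, 130, 153, 156, 154, 156, 154, 153, 154, 153, 154, 154, 154, 155, 154, 155, 154, 154, 155, 154, 153, 155, 154, 154, 154, 155, 154, 155, 155, 154, 155, 155, 155, 154, 154, 155, 156, 155, 133, 74, 65, 66, 70, 108, 146, 154, 155, 155, 155, 155, 154, 155, 155, 154, 155, 154, 155, 154]
```

The tongs are upright and the tip gap is about 40 mm. I'm descending over nutmeg 1.

>>> {"api": "play_rows", "payload": {"plan": [[-0.001,0.003,0.005,0,0,0],[-0.001,0.003,0.015,0,0,0],[-0.001,0.003,0.03,0,0,0],[-0.001,0.003,0.045,0,0,0],[-0.001,0.003,0.058,0,0,0],[-0.001,0.003,0.068,0,0,0],[-0.001,0.003,0.075,0,0,0],[-0.001,0.003,0.079,0,0,0],[-0.001,0.003,0.08,0,0,0],[-0.001,0.003,0.08,0,0,0]]}}

```text
time: 7.07
tcp_pos: [0.5362, 0.216, 0.0691]
tcp_rot: [0.062, 0.998, 0.0, 0.0]
contact_force: [0.4, -0.4, -1.0]
finger_gap: 0.033
grip_force: 5.8
```

```bash
python3 - <<'E'
from h import *
o=ctrl.get_obs(); t=np.array(o['tcp_pos']);print(o['time'],t,o['tcp_rot'],o['contact_force'],o['grip_force'],o['finger_gap'])
c,K,E=snap('wrist','w4')
cv2.imwrite('pics/w4c.png',cv2.resize(c[130:310,220:440],None,fx=3,fy=3)[:,:,::-1])
E
```

```text
7.0667 [0.53624727 0.21602297 0.06909123] [6.23904239e-02 9.98051815e-01 4.11187563e-05 8.88967155e-05] [ 0.36600864 -0.44424564 -1.04628521] 5.842949432194473 0.032988567376564325
```

View pics/w4c.png

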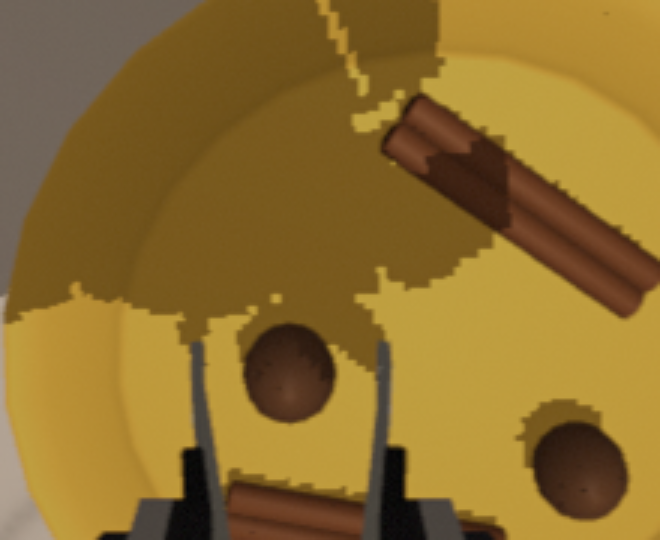

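The nutmeg is centred between the jaws, at (290,373) in the crop, with the jaws at 197 and 383. I'm lowering 3 mm and squeezing.

>>> {"api": "play_rows", "payload": {"plan": [[0,-0.001,0.002,0,0,0],[0,-0.001,0.003,0,0,0],[0,-0.001,0.003,0,0,0]]}}

```text
time: 7.37
tcp_pos: [0.536, 0.215, 0.0662]
tcp_rot: [0.062, 0.998, 0.0, 0.0]
contact_force: [-0.4, 0.1, -0.3]
finger_gap: 0.0331
grip_force: 5.8
```

>>> {"api": "play_rows", "payload": {"plan": [[0,0,0,0,0,0],[0,0,0,0,0,0],[0,0,0,0,0,0],[0,0,0,0,0,0],[0,0,0,0,0,0],[0,0,0,0,0,0],[0,0,0,0,0,0]], "claw": 0.023, "force": 25}}

```text
time: 7.95
tcp_pos: [0.5361, 0.2151, 0.0662]
tcp_rot: [0.062, 0.998, 0.0, 0.0]
contact_force: [-0.9, -0.4, 2.4]
finger_gap: 0.027
grip_force: 25.0
```

>>> {"api": "play_rows", "payload": {"plan": [[0,0,-0.003,0,0,0],[0,0,-0.01,0,0,0],[0,0,-0.022,0,0,0],[0,0,-0.038,0,0,0],[0,0,-0.058,0,0,0],[0,0,-0.08,0,0,0],[0,0,-0.102,0,0,0],[0,0,-0.122,0,0,0],[0,0,-0.138,0,0,0],[0,0,-0.146,0,0,0]]}}

```text
time: 8.78
tcp_pos: [0.5371, 0.2154, 0.2156]
tcp_rot: [0.062, 0.998, 0.001, 0.002]
contact_force: [0.6, 0.7, -0.9]
finger_gap: 0.0276
grip_force: 24.7
```

```bash
python3 - <<'E'
from h import *
o=ctrl.get_obs(); t=np.array(o['tcp_pos']);print(o['time'],t,o['contact_force'],o['grip_force'],o['finger_gap'])
Rm=R.from_quat(o['tcp_rot']).as_matrix()
c,K,E=snap('wrist','w5'); print(Rm.T@(np.array([.596,-.188,.212])-t), proj(K,E,t+Rm@[0,0,.052]))
hsv=cv2.cvtColor(c,cv2.COLOR_RGB2HSV); d=cv2.inRange(hsv,(0,60,20),(17,255,130))
for k in cv2.findContours(d[180:320,250:390].copy(),cv2.RETR_EXTERNAL,cv2.CHAIN_APPROX_NONE)[0]:
    if cv2.contourArea(k)>60: print(cv2.boundingRect(k),k.reshape(-1,2).mean(0)+[250,180],hsv[180:320,250:390][k[0,0,1],k[0,0,0]])
E
```

```text
8.7833 [0.53707325 0.2153928  0.21555781] [ 0.62010196  0.71746067 -0.86723116] 24.732705261558294 0.02761433723240466
[-0.10867529 -0.39292532  0.0031855 ] [318.68959409 253.07716476]
(50, 50, 64, 43) [327.89005236 248.12565445] [ 17 194  84]
(120, 36, 19, 20) [378.90384615 225.61538462] [ 17 200  69]
(120, 0, 20, 13) [381.63265306 183.73469388] [ 14 175  89]
```

The nutmeg is held (the fingers stopped at 27 mm). I'm carrying it high over the jar to the tin.

>>> {"api": "play_rows", "payload": {"plan": [[-0.003,-0.008,0,0,0,0],[-0.009,-0.025,0,0,0,0],[-0.016,-0.048,0,0,0,0],[-0.024,-0.075,0,0,0,0],[-0.032,-0.103,0,0,0,0],[-0.041,-0.131,0,0,0,0],[-0.05,-0.159,0,0,0,0],[-0.059,-0.187,0,0,0,0],[-0.068,-0.215,0,0,0,0],[-0.077,-0.243,0,0,0,0]]}}

```text
time: 9.67
tcp_pos: [0.5811, -0.0377, 0.2105]
tcp_rot: [0.062, 0.998, -0.0, -0.001]
contact_force: [0.0, 0.8, -1.4]
finger_gap: 0.0273
grip_force: 24.7
```

>>> {"api": "play_rows", "payload": {"plan": [[-0.009,-0.028,0,0,0,0],[-0.018,-0.056,0,0,0,0],[-0.027,-0.084,0,0,0,0],[-0.035,-0.109,0,0,0,0],[-0.041,-0.129,0.005,0,0,0],[-0.045,-0.142,0.015,0,0,0],[-0.046,-0.147,0.03,0,0,0],[-0.046,-0.147,0.045,0,0,0],[-0.046,-0.147,0.055,0,0,0],[-0.046,-0.147,0.055,0,0,0]]}}

```text
time: 10.5
tcp_pos: [0.6069, -0.1865, 0.1531]
tcp_rot: [0.062, 0.998, 0.001, -0.003]
contact_force: [-0.8, -0.3, -0.7]
finger_gap: 0.0271
grip_force: 24.7
```

```bash
cat > at.py <<'E'
from h import *
import sys
o=ctrl.get_obs(); t=np.array(o['tcp_pos']);print(o['time'],t,o['contact_force'],o['grip_force'],o['finger_gap'])
Rm=R.from_quat(o['tcp_rot']).as_matrix()
c,K,E=snap('wrist',sys.argv[1]); print(Rm.T@(np.array(eval(sys.argv[2]))-t), 'tip px',proj(K,E,t+Rm@[0,0,.052]),proj(K,E,t+Rm@[0,0,.056]))
hsv=cv2.cvtColor(c,cv2.COLOR_RGB2HSV); d=cv2.inRange(hsv,(0,70,15),(17,255,140))
for k in cv2.findContours(d,cv2.RETR_EXTERNAL,cv2.CHAIN_APPROX_NONE)[0]:
    if cv2.contourArea(k)>80: print(cv2.boundingRect(k))
E
python3 at.py w6 '[.610,-.188,.0705]'; cp pics/w6.png pics/w6v.png
```

```text
10.5 [ 0.60685253 -0.18653211  0.15311951] [-0.76229738 -0.33765673 -0.65213079] 24.742350087035447 0.027075630887258863
[-0.00384137 -0.00117515  0.08259484] tip px [318.6884821  253.06581349] [318.67399151 251.02109661]
(301, 240, 32, 33)
(511, 86, 129, 115)
(283, 0, 139, 78)
```

View pics/w6v.png

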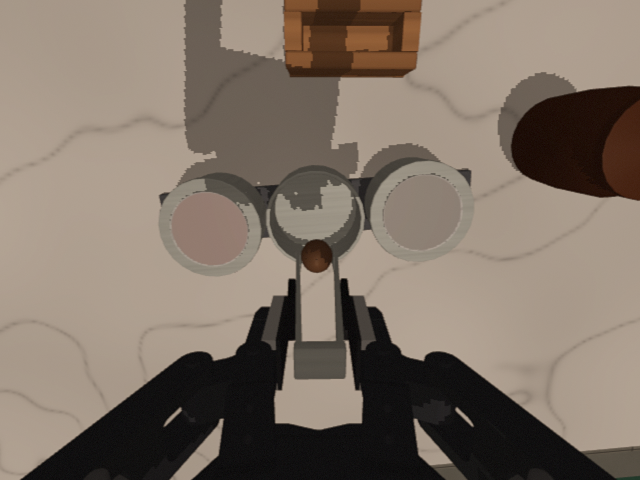

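The nutmeg (317,256) is firmly between the jaws above the tin, whose rim spans about 268–364 by 167–262. I'm cross-checking the tin's centre from this view.

```bash
python3 - <<'E'
from h import *
c,K,E=ld('w6'); L=[ray(K,E,uv,.048) for uv in((268,214),(364,214),(316,167),(316,262))]; print(np.round(L,4), np.mean(L,0)); print(proj(K,E,[.596,-.188,.048]))
E
```

```text
[[ 0.5872 -0.2256  0.048 ]
 [ 0.597  -0.1476  0.048 ]
 [ 0.5546 -0.1819  0.048 ]
 [ 0.6341 -0.192   0.048 ]] [ 0.59322688 -0.18677171  0.048     ]
[314.95135886 218.75070479]
```

>>> {"api": "play_rows", "payload": {"plan": [[-0.001,0.0,0.005,0,0,0],[-0.001,0.0,0.015,0,0,0],[-0.001,0.0,0.028,0,0,0],[-0.001,0.0,0.042,0,0,0],[-0.001,0.0,0.055,0,0,0],[-0.001,0.0,0.065,0,0,0],[-0.001,0.0,0.072,0,0,0],[-0.001,0.0,0.077,0,0,0],[-0.001,0.0,0.08,0,0,0],[-0.001,0.0,0.08,0,0,0]]}}

```text
time: 11.38
tcp_pos: [0.6103, -0.1874, 0.0765]
tcp_rot: [0.062, 0.998, 0.0, -0.0]
contact_force: [-0.4, -0.2, 0.0]
finger_gap: 0.0272
grip_force: 24.7
```

>>> {"api": "play_rows", "payload": {"plan": [[0,0,0,0,0,0],[0,0,0.001,0,0,0],[0,0,0.001,0,0,0]]}}

```text
time: 11.63
tcp_pos: [0.6108, -0.1875, 0.0765]
tcp_rot: [0.062, 0.998, -0.0, 0.0]
contact_force: [-0.4, 1.2, -0.6]
finger_gap: 0.0275
grip_force: 24.7
```

>>> {"api": "play_rows", "payload": {"plan": [[0.001,0,0.003,0,0,0],[0.002,0,0.005,0,0,0],[0.002,0,0.006,0,0,0],[0.002,0,0.006,0,0,0]]}}

```text
time: 11.97
tcp_pos: [0.6081, -0.1871, 0.0697]
tcp_rot: [0.062, 0.998, 0.0, -0.0]
contact_force: [-0.2, 0.2, -0.2]
finger_gap: 0.0271
grip_force: 24.7
```

>>> {"api": "play_rows", "payload": {"plan": [[0,0,0,0,0,0],[0,0,0,0,0,0],[0,0,0,0,0,0],[0,0,0,0,0,0],[0,0,0,0,0,0],[0,0,0,0,0,0],[0,0,0,0,0,0],[0,0,0,0,0,0]], "claw": 0.033}}

```text
time: 12.63
tcp_pos: [0.6085, -0.1871, 0.07]
tcp_rot: [0.062, 0.998, -0.0, 0.0]
contact_force: [-0.1, 0.1, -0.8]
finger_gap: 0.0331
grip_force: 5.9
```

```bash
python3 at.py w7 '[.610,-.188,.0705]'
```

```text
12.6333 [ 0.60848179 -0.18714497  0.07004429] [-0.11449869  0.05276933 -0.75341045] 5.941025874467414 0.03311923025170485
[-0.00161284 -0.00065944 -0.00045562] tip px [318.68602277 253.07338357] [318.67155932 251.02861437]
(301, 238, 31, 34)
(579, 83, 61, 123)
(270, 0, 197, 57)
```

It's released. Retreating up.

>>> {"api": "play_rows", "payload": {"plan": [[0,0,-0.004,0,0,0],[0,0,-0.012,0,0,0],[0,0,-0.025,0,0,0],[0,0,-0.042,0,0,0],[0,0,-0.062,0,0,0],[0,0,-0.085,0,0,0],[0,0,-0.108,0,0,0],[0,0,-0.128,0,0,0],[0,0,-0.142,0,0,0],[0,0,-0.147,0,0,0]]}}

```text
time: 13.52
tcp_pos: [0.6101, -0.1877, 0.2214]
tcp_rot: [0.062, 0.998, -0.001, 0.003]
contact_force: [0.9, 0.8, -0.6]
finger_gap: 0.0329
grip_force: 5.9
```

```bash
python3 at.py w8 '[.5694,.279,.212]'; python3 - <<'E'
from h import *
c,K,E=ld('w8')
for u in([.608,-.188,.022],[.595,-.187,.048]):print(proj(K,E,u))
E
```

```text
13.5167 [ 0.6100768  -0.18771194  0.22143627] [ 0.90649939  0.76284431 -0.57216544] 5.938818570252806 0.0329494468519269
[0.09850323 0.45802975 0.00833921] tip px [318.68403033 253.07995917] [318.66958826 251.03514615]
(308, 192, 20, 21)
(480, 88, 146, 90)
(291, 12, 112, 68)
[318.05461404 201.91303836]
[317.42517241 194.94529376]
```

Nutmeg 1 sits in the tin, at (318,202) as predicted. On to nutmeg 2.

>>> {"api": "play_rows", "payload": {"plan": [[0.003,0.012,0,0,0,0],[0.009,0.04,0,0,0,0],[0.016,0.075,0,0,0,0],[0.023,0.11,0,0,0,0],[0.031,0.145,0,0,0,0],[0.039,0.18,0,0,0,0],[0.046,0.215,0,0,0,0],[0.054,0.25,0,0,0,0],[0.061,0.285,0,0,0,0],[0.068,0.315,0,0,0,0]]}}

```text
time: 14.4
tcp_pos: [0.5783, 0.1366, 0.2156]
tcp_rot: [0.062, 0.998, -0.0, -0.001]
contact_force: [0.1, 0.4, -0.4]
finger_gap: 0.0332
grip_force: 5.9
```

>>> {"api": "play_rows", "payload": {"plan": [[0.008,0.035,0,0,0,0],[0.015,0.07,0,0,0,0],[0.022,0.1,0,0,0,0],[0.027,0.125,0.01,0,0,0],[0.03,0.138,0.025,0,0,0],[0.0305,0.143,0.045,0,0,0],[0.0305,0.144,0.06,0,0,0],[0.0305,0.144,0.065,0,0,0],[0.0305,0.144,0.065,0,0,0],[0.0305,0.144,0.065,0,0,0]]}}

```text
time: 15.23
tcp_pos: [0.5674, 0.2799, 0.1513]
tcp_rot: [0.063, 0.998, -0.0, -0.001]
contact_force: [0.8, -0.7, 0.0]
finger_gap: 0.0329
grip_force: 5.9
```

```bash
python3 at.py w9 '[.5694,.279,.0662]'; python3 - <<'E'
from h import *
c,K,E=ld('w9'); hsv=cv2.cvtColor(c,cv2.COLOR_RGB2HSV)
y=cv2.inRange(hsv,(18,120,60),(32,255,255)); d=cv2.bitwise_and(cv2.inRange(hsv,(0,60,0),(17,255,130)),cv2.bitwise_not(y))
for k in cv2.findContours(d,cv2.RETR_EXTERNAL,cv2.CHAIN_APPROX_NONE)[0]:
    if cv2.contourArea(k)>60:
        P=np.array([ray(K,E,p[0],.019)[:2] for p in k],np.float32); r=cv2.minAreaRect(P); print(k.reshape(-1,2).mean(0).round(),np.round(r[0],4),np.round(r[1],3))
g=cv2.cvtColor(c,cv2.COLOR_RGB2GRAY).astype(int); print(g[252,275:365].tolist())
E
```

```text
15.2333 [0.56740664 0.27990951 0.15134942] [ 0.79116843 -0.68851482  0.04744142] 5.940183723878363 0.03285833287992963
[-0.00220592 -0.00057365  0.08514711] tip px [318.68514165 253.07177397] [318.6706948  251.02700904]
(228, 229, 75, 28)
(308, 212, 22, 24)
(0, 209, 93, 110)
(263, 124, 75, 59)
[267. 243.] [0.5818 0.2284] [0.068 0.017]
[318. 223.] [0.5693 0.2796] [0.019 0.022]
[ 35. 259.] [0.5846 0.0156] [0.083 0.131]
[299. 153.] [0.5063 0.2721] [0.069 0.015]
[73, 70, 66, 64, 65, 66, 68, 71, 71, 65, 65, 64, 66, 74, 80, 80, 79, 76, 74, 71, 70, 67, 65, 64, 62, 58, 67, 117, 148, 150, 149, 149, 149, 149, 148, 149, 149, 148, 149, 149, 149, 149, 148, 149, 150, 149, 149, 150, 149, 150, 150, 149, 149, 149, 150, 150, 150, 150, 149, 143, 136, 126, 122, 121, 124, 126, 127, 128, 128, 123, 103, 75, 65, 63, 68, 97, 124, 131, 131, 131, 132, 133, 133, 134, 134, 135, 135, 137, 139, 139]
```

>>> {"api": "play_rows", "payload": {"plan": [[-0.001,0.001,0.005,0,0,0],[-0.001,0.001,0.015,0,0,0],[-0.001,0.001,0.03,0,0,0],[-0.001,0.001,0.045,0,0,0],[-0.001,0.001,0.058,0,0,0],[-0.001,0.001,0.068,0,0,0],[-0.001,0.001,0.075,0,0,0],[-0.001,0.001,0.08,0,0,0],[-0.001,0.001,0.081,0,0,0],[-0.001,0.001,0.081,0,0,0]]}}

```text
time: 16.12
tcp_pos: [0.5691, 0.2814, 0.0709]
tcp_rot: [0.062, 0.998, 0.0, 0.0]
contact_force: [-0.1, -0.2, -1.2]
finger_gap: 0.0328
grip_force: 5.9
```

```bash
python3 at.py w10 '[.5693,.2796,.0662]'; python3 - <<'E'
from h import *
c,K,E=ld('w10');g=cv2.cvtColor(c,cv2.COLOR_RGB2GRAY).astype(int); print(g[252,275:365].tolist())
E
```

```text
16.1167 [0.56909614 0.28142245 0.07094332] [-0.07689873 -0.24926245 -1.17644928] 5.94087358251727 0.03280891555243136
[-0.00042924 -0.00178299  0.00474328] tip px [318.68599794 253.07330142] [318.67153501 251.02853253]
(198, 259, 88, 34)
(0, 246, 25, 76)
(302, 238, 29, 32)
(241, 121, 101, 80)
[156, 156, 156, 156, 156, 157, 157, 158, 137, 80, 67, 68, 75, 126, 157, 157, 157, 156, 157, 158, 157, 157, 157, 157, 158, 136, 67, 36, 38, 42, 43, 44, 47, 46, 49, 50, 50, 52, 52, 55, 55, 56, 56, 55, 54, 54, 51, 52, 52, 52, 43, 36, 41, 39, 31, 33, 78, 135, 158, 159, 157, 158, 159, 161, 157, 135, 96, 90, 93, 91, 87, 80, 70, 68, 77, 129, 159, 160, 160, 160, 159, 160, 160, 160, 160, 160, 159, 154, 145, 136]
```

>>> {"api": "play_rows", "payload": {"plan": [[0,0,0.002,0,0,0],[0,-0.001,0.004,0,0,0],[0,-0.001,0.005,0,0,0],[0,-0.001,0.005,0,0,0]]}}

```text
time: 16.5
tcp_pos: [0.5688, 0.2803, 0.066]
tcp_rot: [0.062, 0.998, -0.0, -0.0]
contact_force: [-0.8, 0.4, -1.0]
finger_gap: 0.0333
grip_force: 5.9
```

>>> {"api": "play_rows", "payload": {"plan": [[0,0,0,0,0,0],[0,0,0,0,0,0],[0,0,0,0,0,0],[0,0,0,0,0,0],[0,0,0,0,0,0],[0,0,0,0,0,0],[0,0,0,0,0,0]], "claw": 0.023, "force": 25}}

```text
time: 17.08
tcp_pos: [0.5689, 0.2804, 0.0661]
tcp_rot: [0.062, 0.998, 0.0, 0.0]
contact_force: [-0.8, -0.6, 0.4]
finger_gap: 0.027
grip_force: 25.0
```

>>> {"api": "play_rows", "payload": {"plan": [[0,0,-0.003,0,0,0],[0,0,-0.01,0,0,0],[0,0,-0.022,0,0,0],[0,0,-0.038,0,0,0],[0,0,-0.058,0,0,0],[0,0,-0.08,0,0,0],[0,0,-0.102,0,0,0],[0,0,-0.122,0,0,0],[0,0,-0.138,0,0,0],[0,0,-0.146,0,0,0]]}}

```text
time: 17.92
tcp_pos: [0.5701, 0.281, 0.2159]
tcp_rot: [0.062, 0.998, 0.001, 0.002]
contact_force: [-0.6, 0.3, -0.1]
finger_gap: 0.0275
grip_force: 25.0
```

```bash
python3 at.py w11 '[.581,-.187,.21]'
```

```text
17.9167 [0.5700828  0.28099541 0.21592951] [-0.57798986  0.29901425 -0.10360237] 24.979425554629415 0.027532292827114894
[-0.06905692 -0.46301184  0.00502252] tip px [318.69063112 253.07730065] [318.67608881 251.03253512]
(301, 241, 32, 33)
(240, 209, 64, 24)
(0, 192, 125, 98)
(270, 120, 63, 50)
(0, 44, 14, 41)
```

Nutmeg 2 is held too, at (317,257). Carrying it over.

>>> {"api": "play_rows", "payload": {"plan": [[-0.001,-0.008,0,0,0,0],[-0.004,-0.025,0,0,0,0],[-0.008,-0.05,0,0,0,0],[-0.012,-0.08,0,0,0,0],[-0.017,-0.112,0,0,0,0],[-0.022,-0.144,0,0,0,0],[-0.027,-0.176,0,0,0,0],[-0.032,-0.208,0,0,0,0],[-0.036,-0.24,0,0,0,0],[-0.04,-0.27,0,0,0,0]]}}

```text
time: 18.8
tcp_pos: [0.5734, 0.0053, 0.2106]
tcp_rot: [0.063, 0.998, -0.0, -0.001]
contact_force: [0.4, -0.5, -0.7]
finger_gap: 0.0274
grip_force: 25.0
```

>>> {"api": "play_rows", "payload": {"plan": [[-0.005,-0.032,0,0,0,0],[-0.01,-0.064,0,0,0,0],[-0.015,-0.096,0,0,0,0],[-0.02,-0.128,0,0,0,0],[-0.024,-0.155,0.003,0,0,0],[-0.027,-0.175,0.01,0,0,0],[-0.029,-0.187,0.025,0,0,0],[-0.029,-0.192,0.043,0,0,0],[-0.029,-0.193,0.055,0,0,0],[-0.029,-0.193,0.058,0,0,0]]}}

```text
time: 19.63
tcp_pos: [0.577, -0.1874, 0.1505]
tcp_rot: [0.063, 0.998, 0.001, -0.003]
contact_force: [-1.1, -0.3, -0.3]
finger_gap: 0.0274
grip_force: 25.0
```

```bash
python3 at.py w12 '[.581,-.187,.0695]'
```

```text
19.6333 [ 0.57699698 -0.18739966  0.15052867] [-1.11834344 -0.33401325 -0.34262243] 24.97774388641119 0.027425269787285184
[-0.00440462  0.0007956   0.08100491] tip px [318.68981556 253.06585347] [318.6753042  251.02114395]
(301, 240, 32, 34)
(512, 131, 128, 115)
(290, 40, 136, 74)
```

>>> {"api": "play_rows", "payload": {"plan": [[-0.001,0.001,0.005,0,0,0],[-0.001,0.001,0.015,0,0,0],[-0.001,0.001,0.028,0,0,0],[-0.001,0.001,0.042,0,0,0],[-0.001,0.001,0.055,0,0,0],[-0.001,0.001,0.065,0,0,0],[-0.001,0.001,0.072,0,0,0],[-0.001,0.001,0.077,0,0,0],[-0.001,0.001,0.08,0,0,0],[-0.001,0.001,0.08,0,0,0]]}}

```text
time: 20.52
tcp_pos: [0.5806, -0.1867, 0.0735]
tcp_rot: [0.062, 0.998, 0.0, -0.0]
contact_force: [-0.3, 0.2, -0.3]
finger_gap: 0.0273
grip_force: 25.0
```

>>> {"api": "play_rows", "payload": {"plan": [[0,0,0.001,0,0,0],[0,0,0.002,0,0,0],[0,0,0.002,0,0,0]]}}

```text
time: 20.77
tcp_pos: [0.5811, -0.1868, 0.0724]
tcp_rot: [0.062, 0.998, -0.0, 0.0]
contact_force: [0.7, 1.2, -0.3]
finger_gap: 0.0273
grip_force: 25.0
```

>>> {"api": "play_rows", "payload": {"plan": [[0,0,0.001,0,0,0],[0,0,0.003,0,0,0],[0,0,0.003,0,0,0],[0,0,0.003,0,0,0]]}}

```text
time: 21.1
tcp_pos: [0.5809, -0.1868, 0.0691]
tcp_rot: [0.062, 0.998, -0.0, 0.0]
contact_force: [0.6, -0.3, -0.0]
finger_gap: 0.0272
grip_force: 25.0
```

>>> {"api": "play_rows", "payload": {"plan": [[0,0,0,0,0,0],[0,0,0,0,0,0],[0,0,0,0,0,0],[0,0,0,0,0,0],[0,0,0,0,0,0],[0,0,0,0,0,0],[0,0,0,0,0,0],[0,0,0,0,0,0]], "claw": 0.033}}

```text
time: 21.77
tcp_pos: [0.5808, -0.1867, 0.069]
tcp_rot: [0.062, 0.998, 0.0, -0.0]
contact_force: [-0.3, 0.4, -1.0]
finger_gap: 0.033
grip_force: 5.9
```

>>> {"api": "play_rows", "payload": {"plan": [[0,0,-0.004,0,0,0],[0,0,-0.012,0,0,0],[0,0,-0.025,0,0,0],[0,0,-0.042,0,0,0],[0,0,-0.062,0,0,0],[0,0,-0.085,0,0,0],[0,0,-0.108,0,0,0],[0,0,-0.128,0,0,0],[0,0,-0.142,0,0,0],[0,0,-0.147,0,0,0]]}}

```text
time: 22.6
tcp_pos: [0.5823, -0.1873, 0.2203]
tcp_rot: [0.062, 0.998, -0.001, 0.003]
contact_force: [0.3, 0.0, -0.6]
finger_gap: 0.033
grip_force: 5.9
```

```bash
python3 at.py w13 '[.464,-.1425,.215]'; python3 - <<'E'
from h import *
c,K,E=ld('w13')
for u in([.608,-.188,.022],[.581,-.188,.022]):print(proj(K,E,u))
g=cv2.cvtColor(c,cv2.COLOR_RGB2GRAY).astype(int); print(g[252,275:365].tolist())
hsv=cv2.cvtColor(c,cv2.COLOR_RGB2HSV); m=cv2.inRange(hsv,(3,110,50),(16,255,220)); m[130:]=0
for k in cv2.findContours(m,cv2.RETR_EXTERNAL,cv2.CHAIN_APPROX_NONE)[0]:
    if cv2.contourArea(k)>500:
        r=cv2.minAreaRect(np.array([ray(K,E,p[0],.046)[:2] for p in k],np.float32)); print(cv2.boundingRect(k),r)
E
```

```text
22.6 [ 0.58234958 -0.18728146  0.22026965] [ 0.2915864   0.027366   -0.60908604] 5.939179491756477 0.03299910014873841
[0.12303065 0.02970873 0.00454137] tip px [318.68392568 253.07985339] [318.66948542 251.03504037]
(311, 217, 19, 20)
(309, 194, 18, 20)
(479, 122, 141, 89)
(296, 48, 108, 60)
(179, 0, 77, 8)
[320.78223391 226.57181642]
[317.7521877  202.88332344]
[165, 166, 166, 166, 166, 166, 167, 168, 143, 76, 66, 65, 74, 132, 167, 168, 167, 167, 167, 162, 153, 144, 146, 142, 120, 90, 70, 66, 67, 68, 67, 69, 68, 68, 68, 69, 67, 68, 68, 68, 68, 68, 68, 68, 66, 68, 69, 68, 69, 68, 67, 69, 67, 68, 68, 67, 68, 67, 66, 66, 66, 63, 64, 66, 74, 104, 131, 142, 142, 139, 111, 70, 64, 65, 71, 117, 157, 165, 165, 164, 165, 165, 165, 165, 165, 164, 164, 165, 165, 165]
(296, 48, 107, 60) ((0.465090811252594, -0.14506444334983826), (0.094744011759758, 0.04845399782061577), 82.86714172363281)
```

Both nutmegs sit in the tin, at (320,227) and (318,204), as predicted. Now returning the tongs to the block.

>>> {"api": "play_rows", "payload": {"plan": [[0.008,0.002,0,0,0,0],[0.025,0.006,0,0,0,0],[0.047,0.011,0,0,0,0],[0.07,0.017,0,0,0,0],[0.092,0.022,0,0,0,0],[0.11,0.027,0,0,0,0],[0.12,0.029,0.005,0,0,0],[0.123,0.03,0.02,0,0,0],[0.123,0.03,0.04,0,0,0],[0.123,0.03,0.05,0,0,0]]}}

```text
time: 23.48
tcp_pos: [0.4599, -0.1407, 0.1636]
tcp_rot: [0.062, 0.998, 0.001, -0.002]
contact_force: [-0.5, -0.3, -1.2]
finger_gap: 0.0334
grip_force: 5.9
```

>>> {"api": "play_rows", "payload": {"plan": [[0,0,0.02,0,0,0],[0,0,0.035,0,0,0],[0,0,0.042,0,0,0],[0,0,0.042,0,0,0],[0,0,0.042,0,0,0]]}}

```text
time: 23.9
tcp_pos: [0.4621, -0.1415, 0.1237]
tcp_rot: [0.062, 0.998, 0.0, -0.001]
contact_force: [-0.1, -0.1, 0.4]
finger_gap: 0.0331
grip_force: 5.9
```

```bash
python3 at.py w14 '[.4635,-.1425,.0641]'; python3 - <<'E'
from h import *
c,K,E=ld('w14')
cv2.imwrite('pics/w14c.png',cv2.resize(c[130:330,190:450],None,fx=3,fy=3)[:,:,::-1])
E
```

```text
23.9 [ 0.46213718 -0.14152235  0.12374921] [-0.11772218 -0.05719939  0.44104711] 5.941319875191766 0.03312240118908943
[-0.00155476 -0.00081533  0.05964695] tip px [318.68653339 253.07178622] [318.67206434 251.02702794]
(277, 355, 23, 40)
(471, 272, 169, 150)
(251, 200, 128, 72)
(91, 98, 118, 56)
(383, 87, 114, 63)
```

View pics/w14c.png

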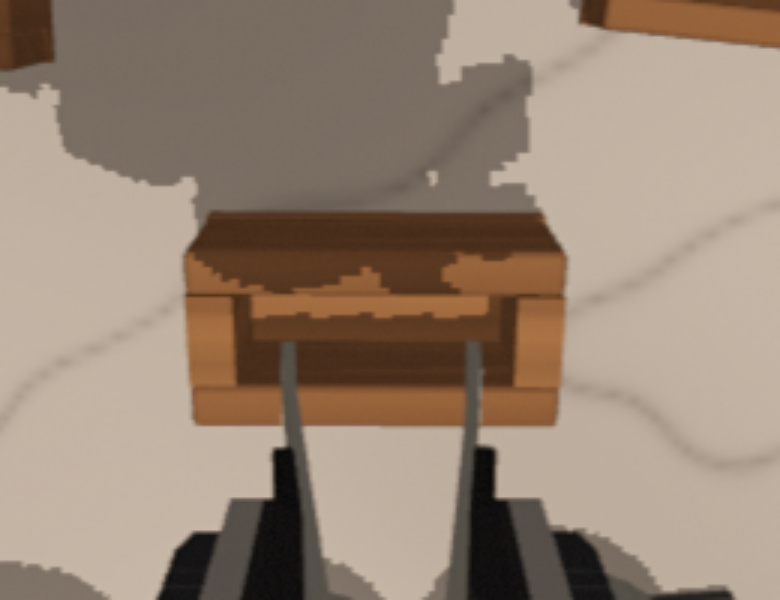

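The jaws (281 and 481, row 342) hang over the slot (237–515, rows 296–386). I'm computing the slot centre against the tips.

```bash
python3 - <<'E'
from h import *
c,K,E=ld('w14')
f=lambda u,v,z:ray(K,E,(190+u/3,130+v/3),z)
print('slot',f(376,296,.046),f(376,386,.046),f(237,341,.046),f(515,341,.046)); print('tips near corner',f(381,342,.068))
E
```

```text
slot [ 0.45210609 -0.14271623  0.046     ] [ 0.47604151 -0.14577225  0.046     ] [ 0.45951789 -0.17911702  0.046     ] [ 0.46827576 -0.10931517  0.046     ]
tips near corner [ 0.4566761  -0.14199534  0.068     ]
```

The slot is 24 x 70 mm, centred at (0.464, -0.144), and the tips are within 2 mm of that. Lowering in.

>>> {"api": "play_rows", "payload": {"plan": [[0,-0.002,0.004,0,0,0],[0,-0.002,0.012,0,0,0],[0,-0.002,0.022,0,0,0],[0,-0.002,0.032,0,0,0],[0,-0.002,0.041,0,0,0],[0,-0.002,0.048,0,0,0],[0,-0.002,0.053,0,0,0],[0,-0.002,0.056,0,0,0],[0,-0.002,0.056,0,0,0],[0,-0.002,0.056,0,0,0]]}}

```text
time: 24.78
tcp_pos: [0.4623, -0.1436, 0.0679]
tcp_rot: [0.062, 0.998, 0.0, -0.0]
contact_force: [-0.7, 0.9, -0.7]
finger_gap: 0.0332
grip_force: 5.9
```

>>> {"api": "play_rows", "payload": {"plan": [[-0.001,0,0.001,0,0,0],[-0.001,0,0.002,0,0,0],[-0.001,0,0.003,0,0,0],[-0.001,0,0.003,0,0,0]]}}

```text
time: 25.12
tcp_pos: [0.4633, -0.1438, 0.0651]
tcp_rot: [0.062, 0.998, -0.0, 0.0]
contact_force: [0.3, 0.2, 0.0]
finger_gap: 0.033
grip_force: 5.9
```

>>> {"api": "play_rows", "payload": {"plan": [[0,0,0,0,0,0],[0,0,0,0,0,0],[0,0,0,0,0,0],[0,0,0,0,0,0],[0,0,0,0,0,0]], "claw": 0.037}}

```text
time: 25.53
tcp_pos: [0.4633, -0.1438, 0.0651]
tcp_rot: [0.062, 0.998, -0.0, 0.0]
contact_force: [0.5, -0.1, -1.0]
finger_gap: 0.0372
grip_force: 0.0
```

>>> {"api": "play_rows", "payload": {"plan": [[0,0,0,0,0,0],[0,0,0,0,0,0],[0,0,0,0,0,0],[0,0,0,0,0,0],[0,0,0,0,0,0],[0,0,0,0,0,0]], "claw": 0.06}}

```text
time: 26.03
tcp_pos: [0.4632, -0.1438, 0.065]
tcp_rot: [0.062, 0.998, -0.0, -0.0]
contact_force: [-0.3, -1.0, -0.4]
finger_gap: 0.06
grip_force: 0.0
```

>>> {"api": "play_rows", "payload": {"plan": [[0,0,-0.004,0,0,0],[0,0,-0.012,0,0,0],[0,0,-0.025,0,0,0],[0,0,-0.042,0,0,0],[0,0,-0.062,0,0,0],[0,0,-0.085,0,0,0],[0,0,-0.108,0,0,0],[0,0,-0.128,0,0,0],[0,0,-0.138,0,0,0],[0,0,-0.138,0,0,0]]}}

```text
time: 26.87
tcp_pos: [0.4647, -0.1443, 0.2057]
tcp_rot: [0.062, 0.998, -0.001, 0.002]
contact_force: [0.5, 0.1, 0.5]
finger_gap: 0.0601
grip_force: 0.0
```

```bash
python3 at.py w15 '[.464,-.1425,.2]'; python3 - <<'E'
from h import *
w,_,_=ld('w15'); s,K,E=snap('scene','s9'); w=cv2.resize(w[150:380,180:480],None,fx=1.3,fy=1.3); s=cv2.resize(s[170:320,110:310],(400,299))
a=np.hstack([w[:299],s]); cv2.imwrite('pics/fin.png',a[:,:,::-1])
E
```

```text
26.8667 [ 0.46473909 -0.14426123  0.20569605] [0.5450185  0.06765228 0.45373201] 0.0 0.06009972886276838
[0.00098095 0.00166128 0.00568955] tip px [318.68420094 253.0791381 ] [318.66975743 251.0343301 ]
(285, 304, 21, 36)
(620, 255, 20, 16)
(444, 239, 117, 107)
(269, 180, 99, 56)
(148, 99, 86, 43)
(372, 91, 87, 48)
```

View pics/fin.png

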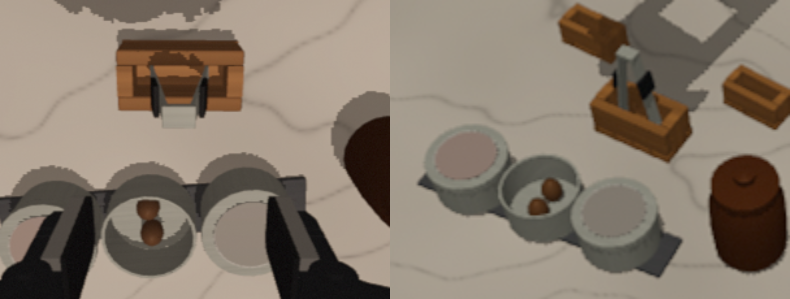

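The tongs stand upright in the slot (left panel about (180,95)), and both nutmegs lie in the open tin (left panel about (150,210) and (152,232)). The gripper is clear, so I'm handing in.

```bash
python3 -c "
from workcell import ctrl
print(ctrl.job_done())"
```

```text
the job is handed in; nothing more can be done
None
```

The job is handed in: both nutmegs are in the open tin, the tongs stand upright in their block, and the run took about 27 s with no sign of the sticks, jar or squeezer being disturbed; the hand-in returned no verdict.

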